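# Stand the clamp gauge on its checking block and feel that it does not rock

## Robot

A 7-joint arm with a two-finger parallel gripper is mounted at the origin on the work surface. World frame = base frame: x ahead of the robot, y to its left, z up, the work surface at z = 0. Lengths are in m, angles in rad, forces in N, time in s.
With the tool pointing down it reaches from about 0.425 to 0.95 m from the base axis. Payload 16.7 kg.
Tool frame: the origin (TCP) lies between the finger pads; the fingertips stand 8 mm ahead of it and the grasp point (between the pads) lies 11 mm behind it; z points along the fingers, y is the line along which they close (so a half turn about z gives the same grasp; the last joint's range is limited). The gripper opens to 94 mm and grips with 3 to 60 N. Pads are 16 mm wide; open, the fingers measure 119 mm over their backs; the gripper's body (75 mm by 177 mm) begins 78 mm behind the grasp point.
Start: joints at [-1.385, 0.426, 0.074, 1.606, -0.034, 1.111, -0.067], TCP at [0.222, 0.637, 0.213] pointing down, gripper open.
Joint ranges: [-2.85, 2.85], [-0.5, 2.14], [-1.23, 1.37], [0.21, 2.46], [-1.02, 4.16], [0.16, 2.05], [-2.73, 2.73]. Speed limits (rad/s): [1.89, 1.89, 2.39, 2.39, 3.01, 3.01, 3.01].

## Interface

Orientations are given as [roll, pitch, yaw] about the fixed x, y, z axes, in that order (R = Rz(yaw) Ry(pitch) Rx(roll)).
In Python, from bench import robot, vision, workorder gives the robot as it stands.
- The arm moves only by the tool play_rows, never from a script. Its argument "moves" is a list of rows, each a list of 7 numbers: the closure, from 0 (fully open) to 1 (shut), then the shift along the tool's x, y, z in cm, then the turn, a rotation vector about the tool's x, y, z in rad. A call has 1 to 20 rows; each row is the pose to reach, as a shift and turn from the pose commanded when the call began, along the tool's axes at that moment; what a row does not reach only later rows make up. A row lasts 1/12 s, in which the tool goes at most 41.7 mm and 7.16 degrees, less where a joint would pass 70% of its speed; a pose out of reach is approached as far as the arm can. A call with a gripper value outside its range is refused whole. The fingers move at their own pace and stop on an object; "newtons" is the grip in N (left out, the last holds). Time passes only in rows, so rows that repeat a pose let the fingers close. It gives the time, the measured TCP pose, the force, the opening and the grip force at its end, in the units of the state.
- robot.state(): the state, without advancing time (a new reading comes with each control period).
- vision.camera(name): name is "side" or "top"; returns the picture (400x640x3 uint8, red, green, blue); there is no depth.
- vision.camera_params(name): a dict with "intrinsics" (3x3 intrinsics, pixels), "T" (4x4, takes a point from camera to world coordinates). Camera axes: x right, y down, z forward; pixel columns grow to the right and rows downward; lengths in m; the calibration is good to about 2 mm. A picture is of the moment at which its call begins. camera_params takes no time and is no camera call.
- workorder.job_done(): hands the job in; it is judged then, once.
The state is a dict: "time_s": time; "joints": joint angles; "joint_velocities": joint speeds; "tau": joint torques, N m; "tcp_pos": TCP position; "tool_rot": TCP orientation; "wrist_force": force on the tool from outside, world axes, zero at the start; "moment": the same for the moment, N m; "gripper_width": finger opening in m; "gripper_force": force on a finger pad.
Only numpy, scipy, OpenCV 4.12 (cv2) and the standard library are available. Lean on these libraries where they do the work, as an engineer would, in place of code of your own. Each camera call takes 0.05 s, during which the arm holds its last target. There are 200 camera calls.

## Task

Take the white clamp gauge out of its sloping drying stand and set it down gently, without dropping it, on the stepped steel checking block so that it stands level in its one steady pose: deep heel foot wholly on the low ledge, shallow nose foot wholly on the high ledge. Let go, then with the fingers press down lightly for a moment on the top of the heel end and after that on the top of the nose end, to feel that it does not rock. Leave it standing so, and disturb nothing else on the counter.

Things in the scene. Friction and masses are not known exactly. Their poses are not given: they have to be found in the camera images.
- gauge_mid (a point): Centre of the clamp gauge, a loose white plastic part of about 0.14 kg, 110 mm long (x), 30 mm wide (y), 74 mm high (z); the point is 37 mm above the heel sole. +x: to the nose end, z: up through the rib. Grip rib, 32 mm long (x), 14 mm thick (y), stands mid-deck from z +3 to +37 mm. At first it leans 35 degrees in the stand, nose end high, z leaning back over the low heel end.
- heel_top (a point): Point on the gauge's deck above the middle of the heel foot (40 mm towards the heel from its centre, on the deck surface); press here first. Axes as the gauge's.
- nose_top (a point): Point on the gauge's deck above the middle of the nose foot (40 mm towards the nose from its centre, on the deck surface); press here second. Axes as the gauge's.
- gauge: The same gauge; origin mid-length and mid-width at the level of the heel foot's sole, axes the same. Feet are as wide as the gauge: heel foot from x -55 to -20 mm, sole at z 0; nose foot from x +20 to +55 mm, sole at z +12 mm (so it is level only over a 12 mm step). Level deck on top at z 40 mm, 110 mm long, broken only by the rib.
- stand: Fixed steel drying stand, foot 125 x 66 mm, about 100 mm high, its stepped seat 50 mm wide and sloping 35 degrees up along its +x, with a lip 10 mm high at the low end. Origin: centre of its underside on the counter. The gauge rests in it by its own weight and lifts out square to the slope.
- block: Fixed steel checking block, 150 (x) by 70 mm (y), one step across its middle. Origin: on the counter, under its centre and the step. Low ledge: x -75 to 0, top 10 mm above the counter; high ledge: x 0 to +75, top at 22 mm. The gauge stands level with heel to -x and nose to +x; heel sole then 10 mm, centre 47 mm, deck 50 mm above the counter.
- clamp_a: Loose small red roller clamp, 44 x 18 x 19 mm, origin under its centre. Leave alone.
- clamp_b: Loose small red roller clamp, like the other. Leave alone.
- clip: Loose steel instrument tray clip, 60 x 18 x 22 mm, origin under its centre. Leave alone.
- bottle: Loose cobalt glass bottle, 64 mm across, 150 mm high, origin under its centre. Leave alone.
- dish: Loose round steel dish, 110 mm across, 40 mm high, origin under its centre. Leave alone.
- jar: Loose white plastic jar, 60 mm across, 80 mm high, origin under its centre. Leave alone.
Things that resemble listed ones, but are neither listed nor needed, are in the scene too. Leave any green or pink look-alike of the gauge alone. Leave any orange or red look-alike of the block alone.

How it is judged:
By the outcome, as a careful person would: the job done as asked, in the order asked, and still so for the second after the job is handed in, with the robot touching nothing.
It also fails if it takes over 64 s, if anything falls off the work surface, if the arm or the gripper's body presses on something with over 40 N, if the wrist force passes 120 N, or if a joint passes its speed limit or range.

## Working session

There is one attempt and no reset: what is moved stays moved. The work goes in short steps, Python scripts to look and compute and a tool call to move; the robot and the scene stay as the last step left them, time stands still between calls to the robot, and variables do not carry over. Pictures are saved under pics/ and viewed, at most 10 in all, crops included, and the job is handed in when it is done.

Besides the shell and the picture viewer there is one more tool, called as name(argument=value, ...) on one line, values as JSON. play_rows: Moves the arm, as the interface text tells. Its arguments: {"type":"object","properties":{"moves":{"type":"array","items":{"type":"array","items":{"type":"number"}}},"newtons":{"type":"number"}},"required":["moves"]}

```bash
mkdir -p pics; python3 - <<'E'
from bench import robot, vision
import cv2,numpy as np
for n in("side","top"):
    im=vision.camera(n); cv2.imwrite(f"pics/{n}0.png",im[:,:,::-1])
    p=vision.camera_params(n); print(n,np.round(p["intrinsics"],1).tolist(),np.round(p["T"],4).tolist())
s=robot.state();print(s)
E
```

```text
side [[505.0, 0.0, 326.6], [0.0, 505.0, 202.3], [0.0, 0.0, 1.0]] [[0.949, -0.2497, 0.1923, 0.3079], [-0.3146, -0.7134, 0.6262, -0.8116], [-0.0192, -0.6548, -0.7556, 1.0354], [0.0, 0.0, 0.0, 1.0]]
top [[510.6, 0.0, 318.9], [0.0, 510.6, 206.6], [0.0, 0.0, 1.0]] [[0.0278, -0.9919, 0.1237, 0.3582], [-0.9996, -0.0267, 0.0107, -0.0266], [-0.0073, -0.1239, -0.9923, 1.5528], [0.0, 0.0, 0.0, 1.0]]
{'time_s': 0.1, 'joints': array([-1.38449319,  0.42664823,  0.07385251,  1.60652656, -0.0341296 ,
        1.11079365, -0.06709838]), 'joint_velocities': array([ 0.00091063, -0.00117548, -0.00164762, -0.00242372, -0.00200452,
        0.00070364,  0.0007079 ]), 'tau': array([ 6.35132077e-03, -9.37470102e+01,  3.67605239e+00, -4.55046558e+01,
       -4.86706104e-02,  1.66792941e-02,  3.71731880e-05]), 'tcp_pos': array([0.22232236, 0.63693708, 0.21286702]), 'tool_rot': array([-3.14047686e+00,  4.99164752e-05,  2.80574733e+00]), 'wrist_force': array([-0.33580644,  0.00942384, -0.42423165]), 'moment': array([ 0.05642651, -0.04426587,  0.01174822]), 'gripper_force': 0.0, 'gripper_width': 0.09408902304107315}
```

View pics/top0.png

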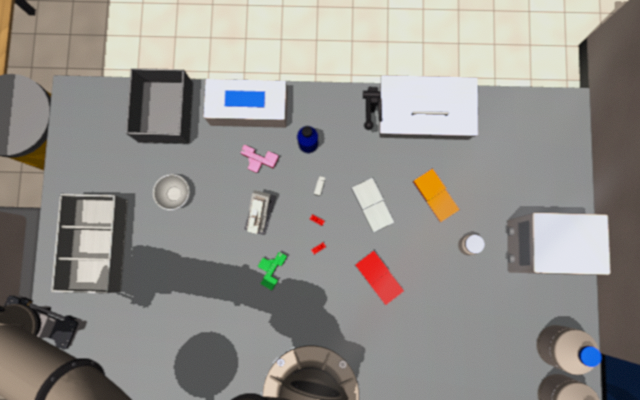

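View pics/side0.png

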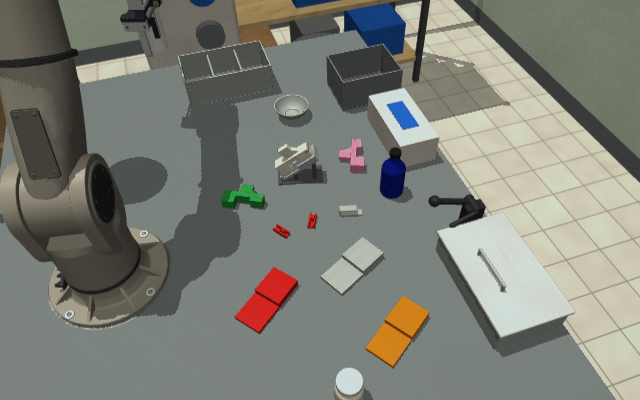

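Top view: candidates for the gauge are white in the stand (258,213), green (272,268) and pink (260,158). For the block they are grey-steel (373,204), orange (436,195) and red (380,277). By the description I choose the white gauge at top (258,213) / side (297,158) and the grey block at top (373,204) / side (352,265). I'll check these in one close crop.

```bash
cat > h.py <<'E'
import numpy as np,cv2
from bench import vision,robot
from scipy.spatial.transform import Rotation as R
P={n:vision.camera_params(n) for n in("side","top")}
def ray(n,uv):
    T=np.array(P[n]["T"]);d=T[:3,:3]@np.linalg.solve(P[n]["intrinsics"],[uv[0],uv[1],1.]);return T[:3,3],d
def onz(n,uv,z):
    o,d=ray(n,uv);return o+d*(z-o[2])/d[2]
def tri(a,b):
    o1,d1=ray("top",a);o2,d2=ray("side",b)
    t=np.linalg.lstsq(np.c_[d1,-d2],o2-o1,rcond=None)[0]
    p,q=o1+t[0]*d1,o2+t[1]*d2;return (p+q)/2,np.linalg.norm(p-q)
def proj(n,X):
    T=np.array(P[n]["T"]);c=(np.atleast_2d(X)-T[:3,3])@T[:3,:3];u=c@np.array(P[n]["intrinsics"]).T;return u[:,:2]/u[:,2:]
E
python3 - <<'E'
from h import *
t=cv2.imread("pics/top0.png");s=cv2.imread("pics/side0.png")
def c(im,x,y,w=50,h=37):return cv2.resize(im[y:y+h,x:x+w],(400,296),interpolation=cv2.INTER_CUBIC)
a=c(t,233,190,60,50) if 0 else cv2.resize(t[188:240,235:285],(400,416),interpolation=cv2.INTER_CUBIC)
b=cv2.resize(s[135:187,272:322],(400,416),interpolation=cv2.INTER_CUBIC)
cv2.imwrite("pics/crop1.png",np.hstack([a,b]))
for n,im in(("top",t),("side",s)):
    # block: light grey low sat
    roi=(345,172,55,65) if n=="top" else (315,232,75,65)
    x,y,w,h=roi;g=im[y:y+h,x:x+w].min(2)
    th,m=cv2.threshold(g,0,255,cv2.THRESH_OTSU)
    cs,_=cv2.findContours(m,cv2.RETR_EXTERNAL,cv2.CHAIN_APPROX_NONE)
    k=max(cs,key=cv2.contourArea);print(n,th,[cv2.contourArea(i) for i in cs])
    r=cv2.minAreaRect(k);box=cv2.boxPoints(r)+[x,y];ap=cv2.approxPolyDP(cv2.convexHull(k),3,True)[:,0]+[x,y]
    print(np.round(box,1).tolist(),ap.tolist())
    for z in(.01,.022):print(z,np.round([onz(n,u,z)[:2] for u in ap],3).tolist())
E
```

```text
top 179.0 [1043.5]
[[351.6, 186.8], [372.0, 177.1], [393.5, 222.1], [373.2, 231.9]] [[370, 178], [393, 221], [375, 231], [353, 189]]
0.01 [[0.643, -0.164], [0.512, -0.236], [0.481, -0.182], [0.607, -0.113]]
0.022 [[0.641, -0.163], [0.511, -0.234], [0.48, -0.18], [0.605, -0.112]]
side 146.0 [717.5, 667.5]
[[320.5, 275.5], [343.6, 254.1], [362.0, 274.0], [338.9, 295.4]] [[342, 258], [362, 274], [341, 293], [321, 275]]
0.01 [[0.548, -0.146], [0.578, -0.205], [0.513, -0.238], [0.484, -0.176]]
0.022 [[0.545, -0.154], [0.574, -0.212], [0.51, -0.244], [0.482, -0.183]]
```

View pics/crop1.png

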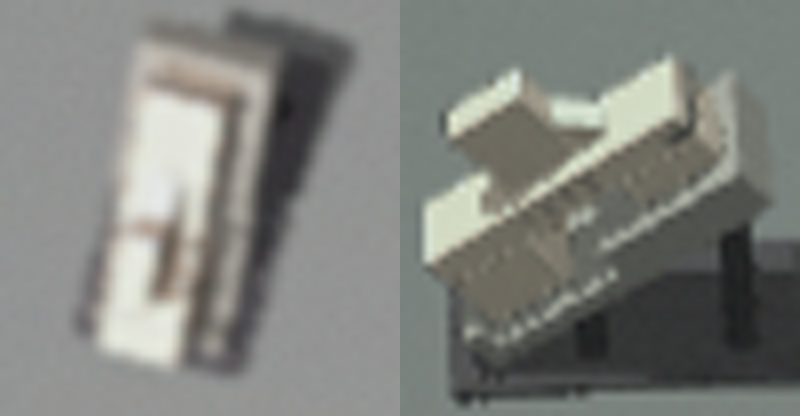

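Crop 1 (8x; top offset (235,188), side offset (272,135)) confirms the choice: white gauge with a central rib in the dark stand, heel low (near the robot), nose high. Now I'll fit the gauge from its deck corners and check which block ledge is high.

```bash
cat > fit.py <<'E'
from h import *
from scipy.optimize import least_squares
def fitpose(model,obs,x0,rot):
    # obs: list (view, key point xyz, pixel)
    f=lambda p:np.concatenate([proj(v,p[:3]+rot(p).apply(X))[0]-u for v,X,u in obs])
    r=least_squares(f,x0);return r.x,r.fun.reshape(-1,2)
E
python3 - <<'E'
from fit import *
a,b,z=.055,.015,.003
C=dict(hf=(-a,b,z),hn=(-a,-b,z),nf=(a,b,z),nn=(a,-b,z))
top=dict(hf=(97,350),hn=(182,368),nf=(138,88),nn=(228,104))
sid=dict(hf=(424,200),hn=(434,262),nf=(668,55),nn=(690,122))
obs=[("top",np.array(C[k]),np.array(v)/8-.5+[235,188]) for k,v in top.items()]+[("side",np.array(C[k]),np.array(v)/8-.5+[272,135]) for k,v in sid.items()]
rot=lambda p:R.from_euler("ZY",[p[3],-np.radians(35)])
p,r=fitpose(None,obs,[.6,.1,.08,-.15],rot);print(np.round(p,4),np.degrees(p[3]));print(np.round(r,1).tolist())
rot2=lambda p:R.from_euler("ZY",[p[3],p[4]])
p2,_=fitpose(None,obs,list(p)+[-.6],rot2);print(np.round(p2,4),np.degrees(p2[3:]))
Rg=rot(p).as_matrix();tcp=p[:3]+Rg[:,2]*.016
print("rib-top px",proj("top",p[:3]+Rg@[0,0,.037]),proj("side",p[:3]+Rg@[0,0,.037]))
t=cv2.imread("pics/top0.png");s=cv2.imread("pics/side0.png")
A=cv2.resize(t[172:237,342:404],(400,419),interpolation=cv2.INTER_CUBIC)
B=cv2.resize(s[232:300,318:386],(400,400),interpolation=cv2.INTER_CUBIC)
B=np.vstack([B,np.zeros((19,400,3),np.uint8)])
cv2.imwrite("pics/crop2.png",np.hstack([A,B]))
E
```

```text
[ 0.5887  0.17    0.0391 -0.2417] -13.846256022519103
[[4.8, -25.3], [3.6, -24.9], [5.3, -24.5], [3.8, -23.8], [-22.5, 5.6], [-23.2, 5.3], [-22.0, 5.5], [-23.8, 4.5]]
[ 0.5886  0.1701  0.0389 -0.2289 -0.5791] [-13.11607123 -33.18219629]
rib-top px [[255.95543566 196.46620696]] [[310.29426719 153.07874776]]
```

View pics/crop2.png

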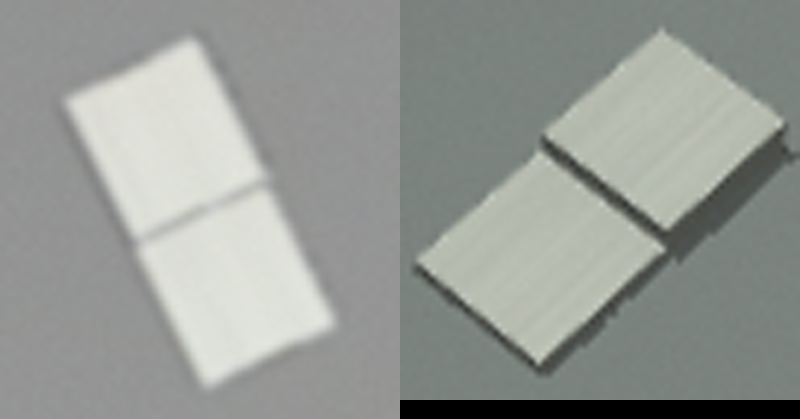

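Crop 2 shows the grey block. The riser is visible at side crop (545,137)-(668,230), facing the camera, so the high ledge is the far one (top crop corners (65,100), (193,35)). The large residuals came from an unsubtracted 400 px panel offset in the side corners. I'll fix that and fit both.

```bash
cat > plan.py <<'E'
from fit import *
def gauge():
    a,b,z=.055,.015,.003
    C=dict(hf=(-a,b,z),hn=(-a,-b,z),nf=(a,b,z),nn=(a,-b,z))
    top=dict(hf=(97,350),hn=(182,368),nf=(138,88),nn=(228,104))
    sid=dict(hf=(424,200),hn=(434,262),nf=(668,55),nn=(690,122))
    obs=[("top",np.array(C[k]),np.array(v)/8-.5+[235,188]) for k,v in top.items()]+[("side",np.array(C[k]),(np.array(v)-[400,0])/8-.5+[272,135]) for k,v in sid.items()]
    rot=lambda p:R.from_euler("ZY",[p[3],-np.radians(35)])
    p,r=fitpose(None,obs,[.6,.1,.08,-.15],rot)
    p2,_=fitpose(None,obs,list(p)+[-.6],lambda p:R.from_euler("ZY",[p[3],p[4]]))
    return p,rot(p).as_matrix(),r,p2
def block():
    T=[((.075,.035,.022),(65,100)),((.075,-.035,.022),(193,35)),((-.075,.035,.01),(207,390)),((-.075,-.035,.01),(338,322))]
    S=[((.075,.035,.022),(660,28)),((.075,-.035,.022),(785,125)),((0,-.035,.022),(668,230)),((0,.035,.022),(545,137)),((-.075,-.035,.01),(540,365)),((-.075,.035,.01),(415,260))]
    T[2],T[3]=((-.075,.035,.01),(207,390)),((-.075,-.035,.01),(338,322))
    obs=[("top",np.array(X),np.array(u)*62/400-.5+[342,172]) for X,u in T]+[("side",np.array(X),(np.array(u)-[400,0])*68/400-.5+[318,232]) for X,u in S]
    return fitpose(None,obs,[.56,-.17,0,.4],lambda p:R.from_euler("z",p[3]))
def move(Tt,Rt,s=None,prt=True):
    s=s or robot.state();R0=R.from_euler("xyz",s["tool_rot"])
    d=R0.inv().apply(Tt-s["tcp_pos"])*100;w=(R0.inv()*R.from_matrix(Rt)).as_rotvec()
    print("shift cm",np.round(d,2),"turn",np.round(w,3));return d,w
E
python3 - <<'E'
from plan import *
p,Rg,r,p2=gauge();print("gauge",np.round(p,4),np.degrees(p[3]));print(np.round(r,1).tolist());print("free tilt",np.round(p2,4),np.degrees(p2[4]))
q,rb=block();print("block",np.round(q,4),np.degrees(q[3]));print(np.round(rb,1).tolist())
Rt=Rg@np.diag([-1,1,-1.])
for h in(.016,.116):
    Tt=p[:3]+Rg[:,2]*h;print(h,Tt);move(Tt,Rt)
print(proj("top",p[:3]+Rg@[0,0,.037]),proj("side",p[:3]+Rg@[0,0,.037]))
E
```

```text
gauge [ 0.5119  0.1742  0.0794 -0.2322] -13.305637546877815
[[0.4, -1.2], [-0.4, -0.8], [0.7, -0.7], [-0.4, 0.0], [-0.1, 0.9], [-1.1, 0.8], [0.5, -0.2], [-1.6, -1.0]]
free tilt [ 0.5119  0.1743  0.0793 -0.2182 -0.5761] -33.009156077355975
block [ 0.5631 -0.173  -0.0014  0.482 ] 27.61596606678771
[[-0.1, -0.5], [0.6, -0.4], [-0.3, -0.9], [0.1, -0.5], [-0.2, 0.2], [0.1, -0.5], [-0.3, 0.5], [-1.0, -0.4], [-0.1, 0.2], [-0.3, 0.5]]
0.016 [0.50301681 0.176321   0.0925446 ]
shift cm [-41.68 -34.22  12.07] turn [-0.033 -0.61  -0.1  ]
0.116 [0.44719886 0.18952161 0.1744598 ]
shift cm [-35.98 -34.83   3.88] turn [-0.033 -0.61  -0.1  ]
[[251.53426159 221.12002862]] [[281.87439139 147.74699875]]
```

play_rows(moves=[[0, -9, -8.7, 0, 0, -0.1, 0], [0, -18, -17.4, 0, -0.01, -0.2, -0.03], [0, -27, -26, 2, -0.02, -0.4, -0.06], [0, -36, -34.8, 3.9, -0.033, -0.61, -0.1], [0, -36, -34.8, 3.9, -0.033, -0.61, -0.1], [0, -36, -34.8, 3.9, -0.033, -0.61, -0.1], [0, -36, -34.8, 3.9, -0.033, -0.61, -0.1], [0, -36, -34.8, 3.9, -0.033, -0.61, -0.1], [0, -36, -34.8, 3.9, -0.033, -0.61, -0.1], [0, -36, -34.8, 3.9, -0.033, -0.61, -0.1], [0, -36, -34.8, 3.9, -0.033, -0.61, -0.1], [0, -36, -34.8, 3.9, -0.033, -0.61, -0.1], [0, -36, -34.8, 3.9, -0.033, -0.61, -0.1], [0, -36, -34.8, 3.9, -0.033, -0.61, -0.1], [0, -36, -34.8, 3.9, -0.033, -0.61, -0.1], [0, -36, -34.8, 3.9, -0.033, -0.61, -0.1], [0, -36, -34.8, 3.9, -0.033, -0.61, -0.1], [0, -36, -34.8, 3.9, -0.033, -0.61, -0.1]])

```text
time_s: 1.6
tcp_pos: [0.4474, 0.1911, 0.1745]
tool_rot: [3.14, 0.611, 2.91]
wrist_force: [-0.2, 0.5, -0.2]
gripper_width: 0.0938
gripper_force: 0.0
```

```bash
python3 - <<'E'
from plan import *
p,Rg,r,p2=gauge();Rt=Rg@np.diag([-1,1,-1.])
for h in(.116,.016):move(p[:3]+Rg[:,2]*h,Rt)
im=vision.camera("side");cv2.imwrite("pics/s1.png",cv2.resize(im[60:220,180:380,::-1],(800,640)[:2] if 0 else (750,600),interpolation=cv2.INTER_CUBIC))
E
```

```text
shift cm [-0.01 -0.16  0.01] turn [ 0.002 -0.     0.001]
shift cm [-1.000e-02 -1.800e-01  1.001e+01] turn [ 0.002 -0.     0.001]
```

View pics/s1.png

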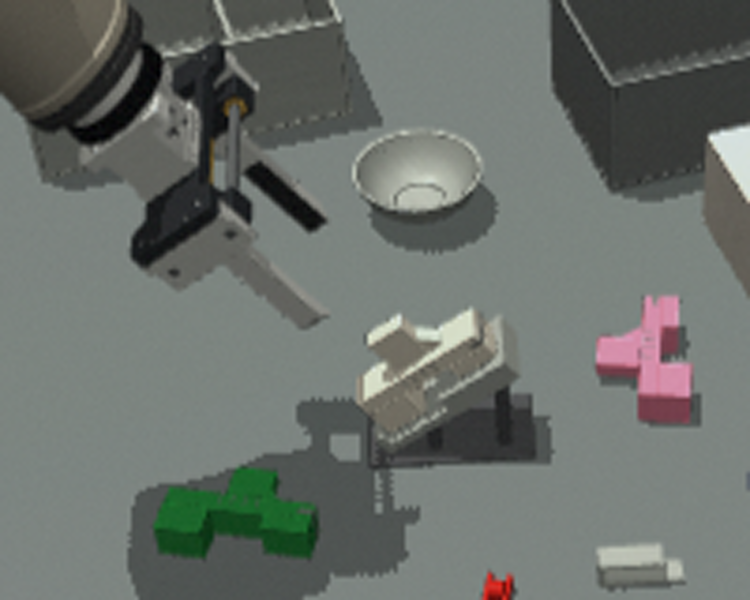

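The picture shows the open fingers (crop (325,225), (320,325)) tilted square to the slope and straddling the rib line at (395,345). I'll descend along the tool axis.

play_rows(moves=[[0, 0, -0.2, 2], [0, 0, -0.2, 4], [0, 0, -0.2, 6], [0, 0, -0.2, 7.5], [0, 0, -0.2, 8.5], [0, 0, -0.2, 9.2], [0, 0, -0.2, 9.7], [0, 0, -0.2, 10], [0, 0, -0.2, 10]])

```text
invalid input at $.moves[0]: expected 7 numbers
```

play_rows(moves=[[0, 0, -0.2, 2, 0, 0, 0], [0, 0, -0.2, 4, 0, 0, 0], [0, 0, -0.2, 6, 0, 0, 0], [0, 0, -0.2, 7.5, 0, 0, 0], [0, 0, -0.2, 8.5, 0, 0, 0], [0, 0, -0.2, 9.2, 0, 0, 0], [0, 0, -0.2, 9.7, 0, 0, 0], [0, 0, -0.2, 10, 0, 0, 0], [0, 0, -0.2, 10, 0, 0, 0], [0, 0, -0.2, 10, 0, 0, 0]])

```text
time_s: 2.48
tcp_pos: [0.5029, 0.1752, 0.0927]
tool_rot: [3.14, 0.611, 2.909]
wrist_force: [-0.3, -0.0, 0.1]
gripper_width: 0.0942
gripper_force: 0.0
```

```bash
python3 - <<'E'
from plan import *
im=vision.camera("side");im2=vision.camera("top")
a=cv2.resize(im[110:200,240:340,::-1],(400,360),interpolation=cv2.INTER_CUBIC);b=cv2.resize(im2[170:260,210:310,::-1],(400,360),interpolation=cv2.INTER_CUBIC)
cv2.imwrite("pics/s2.png",np.hstack([a,b]))
E
```

```text
(no output)
```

View pics/s2.png

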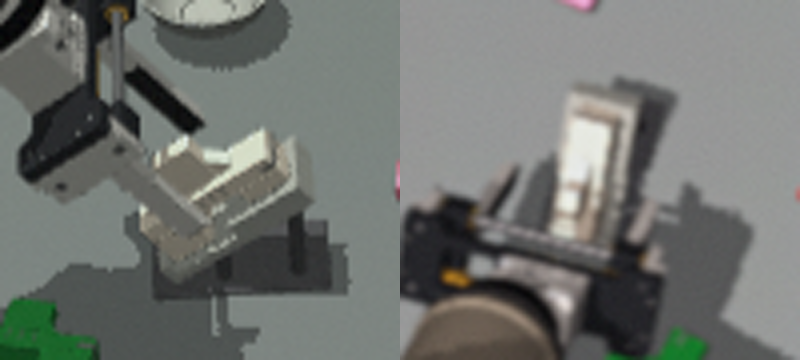

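The fingers straddle the rib (near tip (205,225), far tip (195,130)) with no contact. Close.

play_rows(moves=[[0.5, 0, 0, 0, 0, 0, 0], [0.6, 0, 0, 0, 0, 0, 0], [0.7, 0, 0, 0, 0, 0, 0], [0.8, 0, 0, 0, 0, 0, 0], [0.9, 0, 0, 0, 0, 0, 0], [1, 0, 0, 0, 0, 0, 0], [1, 0, 0, 0, 0, 0, 0], [1, 0, 0, 0, 0, 0, 0], [1, 0, 0, 0, 0, 0, 0], [1, 0, 0, 0, 0, 0, 0], [1, 0, 0, 0, 0, 0, 0], [1, 0, 0, 0, 0, 0, 0]], newtons=25)

```text
time_s: 3.58
tcp_pos: [0.503, 0.175, 0.0925]
tool_rot: [3.14, 0.611, 2.909]
wrist_force: [-0.1, 0.7, -0.2]
gripper_width: 0.0175
gripper_force: 0.4
```

play_rows(moves=[[1, 0, 0, 0, 0, 0, 0], [1, 0, 0, 0, 0, 0, 0], [1, 0, 0, 0, 0, 0, 0], [1, 0, 0, 0, 0, 0, 0], [1, 0, 0, 0, 0, 0, 0]])

```text
time_s: 4.0
tcp_pos: [0.503, 0.175, 0.0925]
tool_rot: [3.14, 0.611, 2.908]
wrist_force: [0.7, 0.6, -0.1]
gripper_width: 0.0139
gripper_force: 25.0
```

Gripped at 14 mm. Lift square to the slope (12 cm back).

play_rows(moves=[[1, 0, 0, -0.3, 0, 0, 0], [1, 0, 0, -0.8, 0, 0, 0], [1, 0, 0, -1.5, 0, 0, 0], [1, 0, 0, -2.5, 0, 0, 0], [1, 0, 0, -4, 0, 0, 0], [1, 0, 0, -6, 0, 0, 0], [1, 0, 0, -8, 0, 0, 0], [1, 0, 0, -10, 0, 0, 0], [1, 0, 0, -11.5, 0, 0, 0], [1, 0, 0, -12, 0, 0, 0], [1, 0, 0, -12, 0, 0, 0]])

```text
time_s: 4.92
tcp_pos: [0.4356, 0.1915, 0.1916]
tool_rot: [3.137, 0.61, 2.908]
wrist_force: [0.8, -0.2, -1.4]
gripper_width: 0.014
gripper_force: 25.0
```

```bash
python3 - <<'E'
from plan import *
q,_=block();Rz=R.from_euler("z",q[3]).as_matrix();Rt=Rz@np.diag([-1,1,-1.])
s=robot.state();print(s["gripper_width"],s["gripper_force"],s["wrist_force"])
for z in(.25,.047+.016+.06):
    T=np.array([q[0],q[1],z]);move(T,Rt,s)
im=vision.camera("side");im2=vision.camera("top")
a=cv2.resize(im[80:180,220:320,::-1],(400,400),interpolation=cv2.INTER_CUBIC);b=cv2.resize(im2[170:270,210:310,::-1],(400,400),interpolation=cv2.INTER_CUBIC)
cv2.imwrite("pics/s3.png",np.hstack([a,b]))
E
```

```text
0.013996874210924123 24.989405572414398 [ 0.76725045 -0.16529557 -1.35963679]
shift cm [-20.43 -32.55   7.  ] turn [-0.214  0.585 -0.691]
shift cm [-13.15 -32.6   17.41] turn [-0.214  0.585 -0.691]
```

View pics/s3.png

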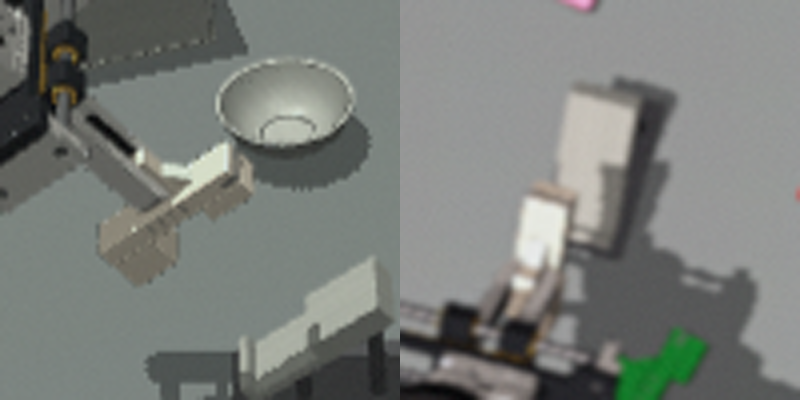

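The gauge is held and clear of the stand, which is empty at crop (310,330). Swing over the block and level it.

play_rows(moves=[[1, -1.5, -2, 0, -0.01, 0.03, -0.03], [1, -4, -5, 1, -0.03, 0.1, -0.1], [1, -6, -8, 1.5, -0.05, 0.16, -0.17], [1, -8, -11, 2, -0.07, 0.22, -0.24], [1, -10, -14, 2.7, -0.09, 0.28, -0.31], [1, -12, -17, 3.5, -0.11, 0.34, -0.38], [1, -14, -20, 4.2, -0.13, 0.4, -0.45], [1, -16, -23, 5, -0.155, 0.45, -0.52], [1, -18, -26, 5.8, -0.175, 0.5, -0.58], [1, -19, -29, 6.5, -0.19, 0.54, -0.64], [1, -20, -31, 6.8, -0.205, 0.57, -0.68], [1, -20.4, -32.2, 7, -0.214, 0.585, -0.691], [1, -20.4, -32.6, 7, -0.214, 0.585, -0.691], [1, -20.4, -32.6, 7, -0.214, 0.585, -0.691], [1, -20.4, -32.6, 7, -0.214, 0.585, -0.691], [1, -20.4, -32.6, 7, -0.214, 0.585, -0.691]])

```text
time_s: 6.35
tcp_pos: [0.4958, -0.1459, 0.2847]
tool_rot: [-3.115, 0.023, -2.663]
wrist_force: [-0.2, -0.0, -1.2]
gripper_width: 0.0141
gripper_force: 25.0
```

```bash
python3 - <<'E'
from plan import *
q,_=block();Rz=R.from_euler("z",q[3]).as_matrix();Rt=Rz@np.diag([-1,1,-1.])
s=robot.state();print(s["tcp_pos"],s["tool_rot"],s["wrist_force"])
for z in(.093,.063):move(np.array([q[0],q[1],z]),Rt,s)
im=vision.camera("side");im2=vision.camera("top")
a=cv2.resize(im[140:300,290:410,::-1],(400,533),interpolation=cv2.INTER_CUBIC);b=cv2.resize(im2[150:256,320:400,::-1],(400,533),interpolation=cv2.INTER_CUBIC)
cv2.imwrite("pics/s4.png",np.hstack([a,b]))
E
```

```text
[ 0.49581303 -0.14588951  0.28466108] [-3.11466209  0.02341027 -2.66319032] [-0.17302358 -0.03471074 -1.23613336]
shift cm [-4.27 -4.99 19.41] turn [-0.027  0.023 -0.004]
shift cm [-4.2  -4.91 22.41] turn [-0.027  0.023 -0.004]
```

View pics/s4.png

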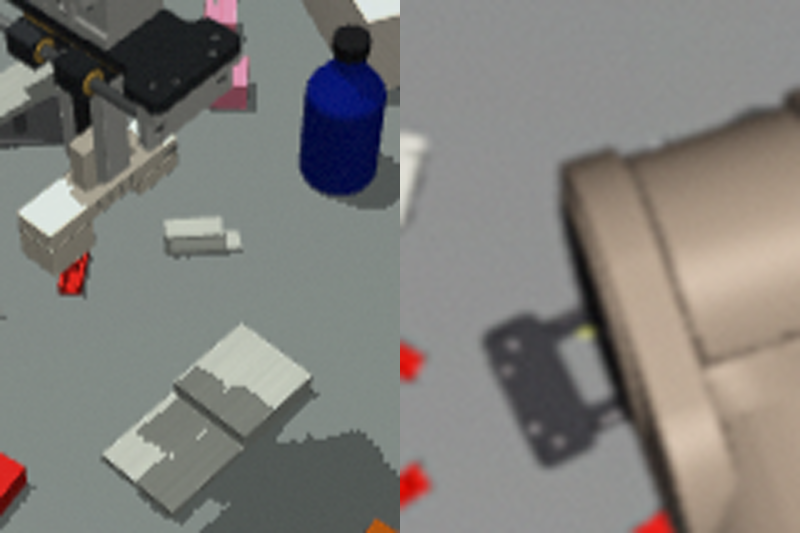

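The gauge is level, heel to the lower left, short of the block, because the move was speed-limited. Finish the approach.

play_rows(moves=[[1, -1, -1.2, 0, -0.006, 0.006, 0], [1, -2, -2.4, 1, -0.013, 0.012, 0], [1, -3, -3.7, 2, -0.02, 0.018, 0], [1, -4, -4.7, 4, -0.027, 0.023, -0.004], [1, -4.3, -5, 7, -0.027, 0.023, -0.004], [1, -4.3, -5, 10, -0.027, 0.023, -0.004], [1, -4.3, -5, 13, -0.027, 0.023, -0.004], [1, -4.3, -5, 15.5, -0.027, 0.023, -0.004], [1, -4.3, -5, 17, -0.027, 0.023, -0.004], [1, -4.3, -5, 18, -0.027, 0.023, -0.004], [1, -4.3, -5, 18, -0.027, 0.023, -0.004], [1, -4.3, -5, 18, -0.027, 0.023, -0.004], [1, -4.3, -5, 18, -0.027, 0.023, -0.004]])

```text
time_s: 7.53
tcp_pos: [0.4465, -0.1349, 0.2058]
tool_rot: [-3.121, 0.022, -2.657]
wrist_force: [0.3, 1.0, -0.7]
gripper_width: 0.0136
gripper_force: 25.0
```

```bash
python3 - <<'E'
from plan import *
q,_=block();Rz=R.from_euler("z",q[3]).as_matrix();Rt=Rz@np.diag([-1,1,-1.])
s=robot.state();print(s["tcp_pos"],s["tool_rot"],s["wrist_force"])
for z in(.073,.063):move(np.array([q[0],q[1],z]),Rt,s)
im=vision.camera("side")
cv2.imwrite("pics/s5.png",cv2.resize(im[190:310,300:420,::-1],(600,600),interpolation=cv2.INTER_CUBIC))
E
```

```text
[ 0.44650552 -0.13485715  0.20578773] [-3.12142662  0.02245629 -2.65685788] [ 0.29882094  1.04430462 -0.72791501]
shift cm [-8.24 -8.54 13.64] turn [-0.02   0.022  0.003]
shift cm [-8.22 -8.52 14.64] turn [-0.02   0.022  0.003]
```

View pics/s5.png

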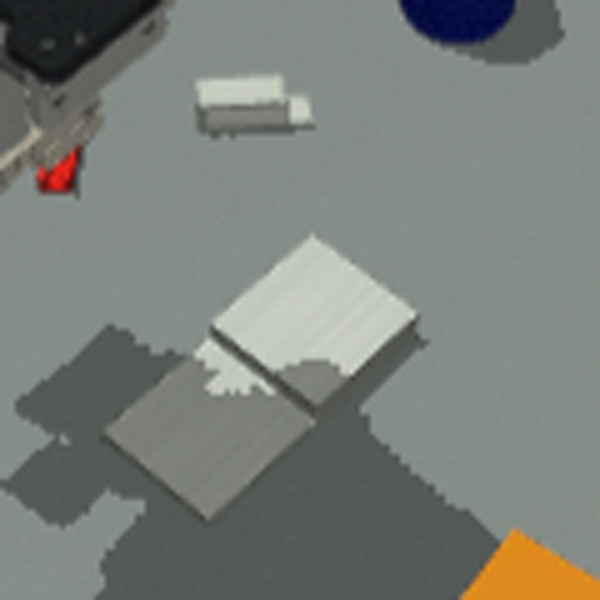

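```bash
python3 - <<'E'
from plan import *
print(np.round(robot.state()["joints"],3))
E
```

```text
[-1.493 -0.495  1.374  2.132  0.549  1.146  1.678]
```

The arm stalled at its joint limits: joint 3 at +1.37 and joint 2 at -0.5, with joint 1 barely used. I'll fit a simple kinematic model so I can plan a way out with room to spare.

```bash
cat > kin.py <<'E'
from plan import *
import itertools,json,os
def fk(j,k,sg=(1,1,1)):
    off,h,L1,L2,d,o7,a=k
    A=R.from_euler("z",j[0]+off)*R.from_euler("y",j[1]);B=A*R.from_euler("z",sg[0]*j[2])
    C=B*R.from_euler("y",j[3]);D=C*R.from_euler("z",sg[1]*j[4])*R.from_euler("y",j[5]);E=D*R.from_euler("z",sg[2]*j[6]+o7)
    return np.array([0,0,h])+B.apply([0,a,L1])+C.apply([0,0,L2])+D.apply([0,0,d]),E
E
python3 - <<'E'
from kin import *
s=robot.state()
D=[([-1.38449319,.42664823,.07385251,1.60652656,-.0341296,1.11079365,-.06709838],[.22232236,.63693708,.21286702],[-3.14047686,5e-5,2.80574733]),(s["joints"],s["tcp_pos"],s["tool_rot"])]
for sg in itertools.product((1,-1),repeat=3):
    def f(k):
        o=[]
        for j,t,r in D:
            p,E=fk(j,k,sg);o+=[p-t,.3*(E.inv()*R.from_euler("xyz",r)).as_rotvec()]
        return np.concatenate(o)
    best=min((least_squares(f,[a,.35,.42,.4,.2,b,0.]) for a in(0,1.5,2.6,-2) for b in(0,1.6,3.1,-1.6)),key=lambda r:r.cost)
    print(sg,best.cost,np.round(best.x,4),np.abs(best.fun).max())
E
```

```text
(1, 1, 1) 0.06057109176349928 [-5.42700e-01  2.88843e+01 -5.63300e-01 -4.57500e-01  2.83631e+01
 -2.26220e+00  2.33000e-02] 0.2461112686149829
(1, 1, -1) 0.07691978486539092 [-5.40100e-01  2.88403e+01 -5.66700e-01 -4.55900e-01  2.83150e+01
 -6.48900e-01  2.48000e-02] 0.2773435425037475
(1, -1, 1) 0.068581047380768 [ 0.7638  1.5958 -0.8018  0.207   0.5819  5.5798  0.5984] 0.2626507838460274
(1, -1, -1) 0.16241164434785604 [ 0.7762  1.5892 -0.7811  0.2054  0.5977  0.8467  0.5998] 0.34011242027173666
(-1, 1, 1) 0.13435075438884003 [ 2.6995e+00  9.4400e-02  3.9660e-01  5.6540e-01  2.1000e-03  2.6459e+00
 -1.1900e-02] 0.2939377195686208
(-1, 1, -1) 0.053876213614487405 [-0.2567  0.2977 -0.4528 -0.5349 -0.0831 -1.7653  0.133 ] 0.27982795421192685
(-1, -1, 1) 0.14936781293743134 [ 2.7643 -0.588   0.383   0.5737 -0.706   2.9886 -0.0551] 0.3864783415948347
(-1, -1, -1) 0.0010610639858519284 [-3.5199 -0.5845  0.3831  0.5737 -0.7022 -4.8266 -0.0544] 0.032543450921812385
```

play_rows(moves=[[1, 0, 0, -2, 0, 0, 0], [1, -1, 1, -4, 0, 0, 0], [1, -3, 3, -6, 0, 0, 0], [1, -5, 5, -7, 0, 0, 0], [1, -7, 7, -7, 0, 0, 0], [1, -9, 9, -7, 0, 0, 0], [1, -11, 11, -7, 0, 0, 0], [1, -12, 12, -7, 0, 0, 0]])

```text
time_s: 8.25
tcp_pos: [0.496, 0.0306, 0.2775]
tool_rot: [-3.118, 0.024, -2.655]
wrist_force: [-0.5, 0.2, -0.9]
gripper_width: 0.0135
gripper_force: 25.0
```

```bash
python3 - <<'E'
from kin import *
s=robot.state()
print(np.round(s["joints"],4).tolist(),np.round(s["tcp_pos"],4).tolist(),np.round(s["tool_rot"],4).tolist())
D=[([-1.38449319,.42664823,.07385251,1.60652656,-.0341296,1.11079365,-.06709838],[.22232236,.63693708,.21286702],[-3.14047686,5e-5,2.80574733]),
([-1.493,-0.495,1.374,2.132,0.549,1.146,1.678],[ 0.44650552,-0.13485715,0.20578773],[-3.12142662,0.02245629,-2.65685788]),(s["joints"],s["tcp_pos"],s["tool_rot"])]
json.dump([[list(map(float,x)) for x in d] for d in D],open("D.json","w"))
out=[]
for sg in itertools.product((1,-1),repeat=4):
    def f(k):
        o=[]
        for j,t,r in D:
            j=np.array(j)*[sg[3],1,1,1,1,1,1]
            p,E=fk(j,k,sg);o+=[p-t,.3*(E.inv()*R.from_euler("xyz",r)).as_rotvec()]
        return np.concatenate(o+[[.01*(k[1]-.33)]])
    best=min((least_squares(f,[a,.35,.42,.4,.2,b,0.]) for a in(0,1.5,2.6,-2) for b in(0,1.6,3.1,-1.6)),key=lambda r:r.cost)
    out.append((best.cost,sg,np.round(best.x,4),np.abs(best.fun).max()))
for o in sorted(out,key=lambda o:o[0])[:4]:print(o)
E
```

```text
[-1.8199, -0.4006, 1.3648, 1.9835, 0.4384, 1.2494, 1.4478] [0.496, 0.0306, 0.2775] [-3.1182, 0.0236, -2.6552]
(np.float64(3.0908089996296625e-05), (-1, -1, -1, -1), array([-0.0228,  0.584 ,  0.5179,  0.5159,  0.6127,  1.5479, -0.0476]), np.float64(0.0051339263037499805))
(np.float64(0.04280330516524229), (-1, -1, -1, 1), array([ 2.8558, -5.6312,  0.2179,  0.6608, -5.9462,  1.2951, -0.1051]), np.float64(0.1523863369228434))
(np.float64(0.06046752388798861), (1, 1, 1, -1), array([ 0.8002,  3.0182,  1.5515, -0.3284,  4.4461,  1.9383, -0.4866]), np.float64(0.2195481766619455))
(np.float64(0.0789695131575595), (-1, 1, -1, -1), array([-2.4927,  0.3535, -0.6198, -0.2933, -0.2739, -1.1553,  0.4516]), np.float64(0.2663177465103726))
```

```bash
cat > kin.py <<'E'
from plan import *
import json,os
def fk(j,k):
    h,L1,L2,d,a,b,c,e=k
    z=lambda t:R.from_euler("z",-t);y=lambda t:R.from_euler("y",t)
    A=z(j[0])*y(j[1])*z(j[2]);C=A*y(j[3])*z(j[4]);D=C*y(j[5]);E=D*z(j[6]-np.pi/2)
    return np.array([0,0,h])+A.apply([e,a,L1])+C.apply([-0,b,L2])+D.apply([c,0,d]),E
D=json.load(open("D.json"))
def res(k):
    o=[]
    for j,t,r in D: o.append(fk(j,k)[0]-t)
    return np.concatenate(o+[.01*(np.array(k)-[.35,.5,.5,.37,0,0,0,0])])
K=least_squares(res,[.35,.5,.5,.37,0,0,0,0]).x
lo=np.array([-2.85,-.5,-1.23,.21,-1.02,.16,-2.73]);hi=np.array([2.85,2.14,1.37,2.46,4.16,2.05,2.73]);vm=np.array([1.89,1.89,2.39,2.39,3.01,3.01,3.01])*.7/12
def err(j,T,Rt):
    p,E=fk(j,K);return T-p,(R.from_matrix(Rt)*E.inv()).as_rotvec()
def jac(j):
    p,E=fk(j,K);J=np.zeros((6,7))
    for i in range(7):
        q=np.array(j,float);q[i]+=1e-5;p2,E2=fk(q,K);J[:3,i]=(p2-p)/1e-5;J[3:,i]=(E2*E.inv()).as_rotvec()/1e-5
    return J
def go(j,T,Rt,n=300,lam=.02):
    j=np.array(j,float)
    for it in range(n):
        dp,dr=err(j,T,Rt)
        if np.linalg.norm(dp)<1e-3 and np.linalg.norm(dr)<5e-3:break
        dp=dp*min(1,.0417/max(1e-9,np.linalg.norm(dp)));dr=dr*min(1,.125/max(1e-9,np.linalg.norm(dr)))
        J=jac(j);dq=J.T@np.linalg.solve(J@J.T+lam**2*np.eye(6),np.r_[dp,dr])
        dq*=min(1,1/np.max(np.abs(dq)/vm));j=np.clip(j+dq,lo,hi)
    return j,it
down=lambda yaw:R.from_euler("z",yaw).as_matrix()@np.diag([-1,1,-1.])
E
python3 - <<'E'
from kin import *
print(np.round(K,3),np.abs(res(K)[:9]).max())
for j,t,r in D: print(np.round((fk(j,K)[1].inv()*R.from_euler("xyz",r)).as_rotvec(),3))
p,Rg,_,_=gauge();Rt=Rg@np.diag([-1,1,-1.]);j=np.array(D[0][0])
for T,M in((p[:3]+Rg[:,2]*.116,Rt),(p[:3]+Rg[:,2]*.016,Rt),(p[:3]+Rg[:,2]*.136,Rt),(np.array([.4958,-.1459,.2847]),down(.482)),(np.array([.4465,-.1349,.2058]),down(.482)),(np.array([.496,.0306,.2775]),down(.482))):
    j,it=go(j,T,M);print(np.round(j,3),it)
E
```

```text
[ 0.33   0.499  0.465  0.34  -0.1    0.038  0.011  0.066] 0.0009358519092272921
[ 0. -0.  0.]
[ 0.  0. -0.]
[ 0.  0. -0.]
[-1.425  0.013  0.44   2.437  0.962  0.709 -0.406] 13
[-1.338  0.332  0.509  2.399  1.197  0.409 -0.648] 4
[-1.468 -0.047  0.446  2.438  0.93   0.775 -0.379] 4
[-1.582 -0.5    1.37   1.903  0.523  1.365  1.731] 299
[-1.533 -0.5    1.37   2.108  0.554  1.187  1.673] 299
[-1.864 -0.468  1.37   1.96   0.475  1.312  1.407] 36
```

The model is exact in orientation, and a minimum-norm IK reproduces the stall. I'll search for waypoints that lead the arm to the block with margin on every joint.

```bash
cat > search.py <<'E'
from kin import *
q,_=block();G=[np.array([q[0],q[1],.20]),np.array([q[0],q[1],.063])];rng=np.random.default_rng(1)
j0=robot.state()["joints"];best=None
marg=lambda j:np.min(np.minimum(j-lo,hi-j))
import time;t0=time.time()
while time.time()-t0<400:
    n=rng.integers(1,3);W=[]
    for i in range(n):
        r=rng.uniform(.5,.8);a=rng.uniform(-.6,1.4);W.append((np.round([r*np.cos(a),r*np.sin(a),rng.uniform(.25,.45)],2),round(rng.uniform(-1.2,1.6),1)))
    if any(w[0][0]>.72 for w in W):continue
    j=j0;m=9;tot=0;ok=True
    for i,(T,y) in enumerate(W+[(G[0],q[3]),(G[1],q[3])]):
        j,it=go(j,T,down(y),60);tot+=it
        if it>=59:ok=False;break
        if i>0 or n==1:m=min(m,marg(j))
    if not ok:continue
    sc=m
    if best is None or sc>best[0]:best=(sc,tot,W,j);print(round(m,3),tot,[(w[0].tolist(),w[1]) for w in W],np.round(j,2),flush=True)
E
timeout 420 python3 search.py
```

```text
0.0 52 [([0.31, 0.62, 0.37], -0.5)] [-0.37  0.62  0.7   1.99 -0.58  0.75  2.73]
0.073 47 [([0.22, 0.64, 0.39], 0.2), ([0.49, 0.19, 0.29], -0.8)] [-0.3   0.58  0.61  1.98 -0.49  0.73  2.66]
0.11 51 [([0.22, 0.7, 0.42], -0.8), ([0.54, 0.5, 0.33], -1.1)] [-0.27  0.56  0.57  1.97 -0.45  0.73  2.62]
0.135 49 [([0.24, 0.57, 0.32], 0.1), ([0.64, 0.03, 0.41], -1.0)] [-0.25  0.55  0.54  1.97 -0.42  0.73  2.6 ]
0.162 53 [([0.13, 0.72, 0.35], -1.0), ([0.56, 0.46, 0.28], -0.6)] [-0.22  0.54  0.5   1.97 -0.38  0.72  2.57]
0.172 51 [([0.18, 0.59, 0.26], -0.1), ([0.72, 0.11, 0.29], -1.1)] [-0.21  0.54  0.49  1.97 -0.37  0.72  2.56]
0.212 47 [([0.2, 0.48, 0.36], -0.8), ([0.63, 0.06, 0.32], -1.2)] [-0.16  0.52  0.43  1.96 -0.32  0.72  2.52]
```

```bash
python3 - <<'E'
from kin import *
move(np.array([.2,.48,.36]),down(-.8)); print(go(robot.state()["joints"],np.array([.2,.48,.36]),down(-.8),60))
E
```

```text
shift cm [ 4.96 53.35 -9.62] turn [-0.005  0.035  1.286]
(array([-1.73327898,  0.02985403,  0.44536544,  1.82359104, -0.01390122,
        1.29119553, -0.51294861]), 14)
```

play_rows(moves=[[1, 0, 1.5, -2, 0, 0.01, 0.04], [1, 0, 4, -4, 0, 0.02, 0.1], [1, 1, 8, -6, -0.005, 0.035, 0.2], [1, 5, 53.4, -9.6, -0.005, 0.035, 1.286], [1, 5, 53.4, -9.6, -0.005, 0.035, 1.286], [1, 5, 53.4, -9.6, -0.005, 0.035, 1.286], [1, 5, 53.4, -9.6, -0.005, 0.035, 1.286], [1, 5, 53.4, -9.6, -0.005, 0.035, 1.286], [1, 5, 53.4, -9.6, -0.005, 0.035, 1.286], [1, 5, 53.4, -9.6, -0.005, 0.035, 1.286], [1, 5, 53.4, -9.6, -0.005, 0.035, 1.286], [1, 5, 53.4, -9.6, -0.005, 0.035, 1.286], [1, 5, 53.4, -9.6, -0.005, 0.035, 1.286], [1, 5, 53.4, -9.6, -0.005, 0.035, 1.286], [1, 5, 53.4, -9.6, -0.005, 0.035, 1.286], [1, 5, 53.4, -9.6, -0.005, 0.035, 1.286], [1, 5, 53.4, -9.6, -0.005, 0.035, 1.286], [1, 5, 53.4, -9.6, -0.005, 0.035, 1.286], [1, 5, 53.4, -9.6, -0.005, 0.035, 1.286], [1, 5, 53.4, -9.6, -0.005, 0.035, 1.286]])

```text
time_s: 9.92
tcp_pos: [0.2003, 0.4769, 0.3607]
tool_rot: [3.141, -0.004, 2.338]
wrist_force: [0.4, -0.4, -0.6]
gripper_width: 0.0137
gripper_force: 25.0
```

```bash
python3 - <<'E'
from kin import *
s=robot.state();j=s["joints"];print(np.round(j,3),s["tcp_pos"],fk(j,K)[0])
q,_=block();T=np.array([.63,.06,.32]);move(T,down(-1.2));j,i=go(j,T,down(-1.2),60);print(np.round(j,2),i)
j,i=go(j,np.array([q[0],q[1],.2]),down(q[3]),60);print(np.round(j,2),i)
E
```

```text
[-1.707  0.047  0.433  1.775 -0.023  1.322 -0.501] [0.20030681 0.47690387 0.36074189] [0.20612169 0.48999074 0.3738591 ]
shift cm [-59.85   1.96   3.86] turn [-0.    -0.004  0.397]
[-0.87  0.41  0.89  1.63 -0.33  1.26  0.45] 15
[-0.25  0.34  0.52  1.87 -0.2   0.98  2.42] 14
```

play_rows(moves=[[1, -1.5, 0, 0, 0, 0, 0], [1, -4, 0, 0.3, 0, 0, 0.03], [1, -7.5, 0.2, 0.5, 0, 0, 0.07], [1, -60, 2, 4, 0, 0, 0.4], [1, -60, 2, 4, 0, 0, 0.4], [1, -60, 2, 4, 0, 0, 0.4], [1, -60, 2, 4, 0, 0, 0.4], [1, -60, 2, 4, 0, 0, 0.4], [1, -60, 2, 4, 0, 0, 0.4], [1, -60, 2, 4, 0, 0, 0.4], [1, -60, 2, 4, 0, 0, 0.4], [1, -60, 2, 4, 0, 0, 0.4], [1, -60, 2, 4, 0, 0, 0.4], [1, -60, 2, 4, 0, 0, 0.4], [1, -60, 2, 4, 0, 0, 0.4], [1, -60, 2, 4, 0, 0, 0.4], [1, -60, 2, 4, 0, 0, 0.4], [1, -60, 2, 4, 0, 0, 0.4], [1, -60, 2, 4, 0, 0, 0.4], [1, -60, 2, 4, 0, 0, 0.4]])

```text
time_s: 11.58
tcp_pos: [0.6305, 0.0606, 0.319]
tool_rot: [-3.141, -0.004, 1.94]
wrist_force: [0.5, -1.4, -0.6]
gripper_width: 0.0136
gripper_force: 25.0
```

```bash
python3 - <<'E'
from kin import *
s=robot.state();j=s["joints"];print(np.round(j,3),s["tcp_pos"],fk(j,K)[0])
q,_=block()
T=np.array([q[0],q[1],.2]);move(T,down(q[3]));j,i=go(j,T,down(q[3]),60);print(np.round(j,2),i)
E
```

```text
[-0.853  0.385  0.898  1.607 -0.313  1.302  0.463] [0.63048456 0.06056564 0.31895653] [0.62522726 0.03791749 0.34178196]
shift cm [-19.4  -14.71  11.83] turn [ 0.003 -0.003 -1.684]
[-0.24  0.34  0.52  1.87 -0.2   0.98  2.42] 14
```

play_rows(moves=[[1, -1, -0.8, 0, 0, 0, -0.05], [1, -3, -2.2, 0, 0, 0, -0.15], [1, -5, -3.8, 0, 0, 0, -0.27], [1, -7, -5.3, 0, 0, 0, -0.4], [1, -9, -6.8, 1, 0, 0, -0.52], [1, -11, -8.3, 2, 0, 0, -0.64], [1, -13, -9.9, 4, 0, 0, -0.76], [1, -15, -11.4, 6, 0, 0, -0.88], [1, -17, -12.9, 8, 0, 0, -1.0], [1, -19.4, -14.7, 10, 0, 0, -1.12], [1, -19.4, -14.7, 11.8, 0, 0, -1.24], [1, -19.4, -14.7, 11.8, 0, 0, -1.36], [1, -19.4, -14.7, 11.8, 0, 0, -1.48], [1, -19.4, -14.7, 11.8, 0, 0, -1.6], [1, -19.4, -14.7, 11.8, 0.003, -0.003, -1.684], [1, -19.4, -14.7, 11.8, 0.003, -0.003, -1.684], [1, -19.4, -14.7, 11.8, 0.003, -0.003, -1.684], [1, -19.4, -14.7, 11.8, 0.003, -0.003, -1.684], [1, -19.4, -14.7, 11.8, 0.003, -0.003, -1.684], [1, -19.4, -14.7, 11.8, 0.003, -0.003, -1.684]])

```text
time_s: 13.25
tcp_pos: [0.5638, -0.173, 0.2003]
tool_rot: [-3.141, -0.001, -2.66]
wrist_force: [0.2, -0.2, -1.9]
gripper_width: 0.0137
gripper_force: 25.0
```

```bash
python3 - <<'E'
from kin import *
s=robot.state();j=s["joints"];print(np.round(j,3),s["tcp_pos"],s["tool_rot"],s["wrist_force"])
q,_=block()
for z in(.2,.075,.063):move(np.array([q[0],q[1],z]),down(q[3]))
# white gauge in side view: predicted deck corners vs held pose
R0=R.from_euler("xyz",s["tool_rot"]).as_matrix()@np.diag([-1,1,-1.]);m=s["tcp_pos"]-R0[:,2]*.016
im=vision.camera("side");cv2.imwrite("pics/s6.png",cv2.resize(im[150:310,260:420,::-1],(600,600),interpolation=cv2.INTER_CUBIC))
for X in((-.055,-.015,.003),(-.055,.015,.003),(-.055,-.015,-.037),(.055,-.015,.003),(.055,-.015,-.025),(-.02,-.015,-.037)):
    print(X,np.round((proj("side",m+R0@X)[0]-[260,150]+.5)*3.75))
E
```

```text
[-0.263  0.334  0.566  1.841 -0.206  1.025  2.437] [ 0.5638241  -0.17298121  0.20027083] [-3.14084980e+00 -8.63989304e-04 -2.66027942e+00] [ 0.19570252 -0.21150237 -1.91522879]
shift cm [0.07 0.03 0.03] turn [-0.001 -0.001 -0.001]
shift cm [ 0.05  0.04 12.53] turn [-0.001 -0.001 -0.001]
shift cm [ 0.05  0.04 13.73] turn [-0.001 -0.001 -0.001]
(-0.055, -0.015, 0.003) [307. 330.]
(-0.055, 0.015, 0.003) [268. 301.]
(-0.055, -0.015, -0.037) [306. 372.]
(0.055, -0.015, 0.003) [435. 221.]
(0.055, -0.015, -0.025) [432. 251.]
(-0.02, -0.015, -0.037) [347. 337.]
```

View pics/s6.png

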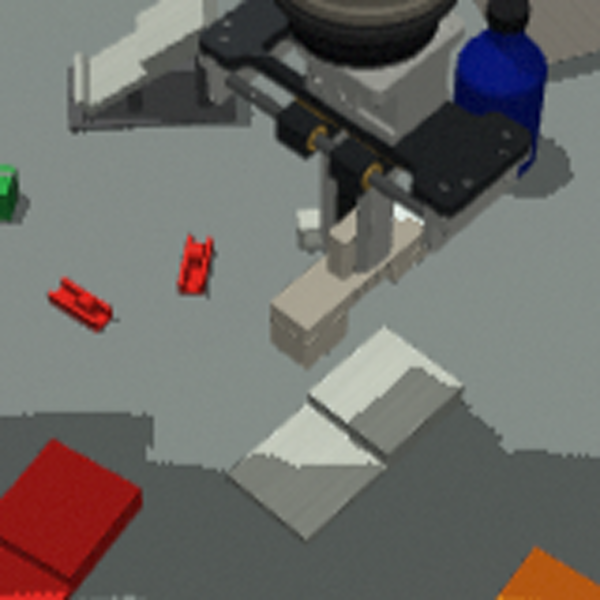

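The gauge is held level above the block (heel top corner (307,328), bottom (306,367), as predicted), heel over the low ledge side. This is the last picture, so I work by numbers from here. Lower gently.

play_rows(moves=[[1, 0, 0, 1, 0, 0, 0], [1, 0.05, 0, 3, 0, 0, 0], [1, 0.05, 0, 5, 0, 0, 0], [1, 0.05, 0, 7, 0, 0, 0], [1, 0.05, 0, 9, 0, 0, 0], [1, 0.05, 0, 10.5, 0, 0, 0], [1, 0.05, 0, 11.7, 0, 0, 0], [1, 0.05, 0, 12.4, 0, 0, 0], [1, 0.05, 0, 12.7, 0, 0, 0], [1, 0.05, 0, 12.9, 0, 0, 0], [1, 0.05, 0, 13, 0, 0, 0], [1, 0.05, 0, 13, 0, 0, 0], [1, 0.05, 0, 13, 0, 0, 0]])

```text
time_s: 14.38
tcp_pos: [0.5637, -0.1737, 0.0708]
tool_rot: [-3.14, -0.0, -2.659]
wrist_force: [0.2, -1.2, -1.2]
gripper_width: 0.0142
gripper_force: 25.0
```

```bash
python3 - <<'E'
from kin import *
s=robot.state();print(s["tcp_pos"],s["tool_rot"],s["wrist_force"],s["moment"])
q,_=block();move(np.array([q[0],q[1],.063]),down(q[3]),s)
E
```

```text
[ 0.5636826  -0.17369459  0.07082147] [-3.14037738e+00 -1.57206113e-05 -2.65931751e+00] [ 0.24247269 -1.21967848 -1.19616184] [ 0.04364974  0.00340682 -0.04734054]
shift cm [0.02 0.09 0.78] turn [-0.001 -0.     0.   ]
```

play_rows(moves=[[1, 0, 0, 0.1, 0, 0, 0], [1, 0, 0, 0.2, 0, 0, 0], [1, 0, 0, 0.3, 0, 0, 0], [1, 0, 0, 0.4, 0, 0, 0], [1, 0, 0, 0.4, 0, 0, 0], [1, 0, 0, 0.4, 0, 0, 0]])

```text
time_s: 14.88
tcp_pos: [0.5632, -0.1737, 0.0662]
tool_rot: [-3.141, -0.001, -2.659]
wrist_force: [0.2, -0.3, -2.1]
gripper_width: 0.0137
gripper_force: 25.0
```

play_rows(moves=[[1, 0, 0, 0.05, 0, 0, 0], [1, 0, 0, 0.1, 0, 0, 0], [1, 0, 0, 0.15, 0, 0, 0], [1, 0, 0, 0.15, 0, 0, 0], [1, 0, 0, 0.15, 0, 0, 0]])

```text
time_s: 15.3
tcp_pos: [0.5633, -0.1736, 0.0647]
tool_rot: [-3.141, -0.001, -2.659]
wrist_force: [0.5, 0.3, -1.6]
gripper_width: 0.0137
gripper_force: 25.0
```

Not in contact yet. Continue in 1 mm steps.

play_rows(moves=[[1, 0, 0, 0.05, 0, 0, 0], [1, 0, 0, 0.1, 0, 0, 0], [1, 0, 0, 0.1, 0, 0, 0], [1, 0, 0, 0.1, 0, 0, 0]])

```text
time_s: 15.63
tcp_pos: [0.5633, -0.1737, 0.0637]
tool_rot: [-3.141, -0.001, -2.659]
wrist_force: [-1.1, 0.5, -1.6]
gripper_width: 0.014
gripper_force: 25.0
```

play_rows(moves=[[1, 0, 0, 0.05, 0, 0, 0], [1, 0, 0, 0.1, 0, 0, 0], [1, 0, 0, 0.1, 0, 0, 0], [1, 0, 0, 0.1, 0, 0, 0]])

```text
time_s: 15.97
tcp_pos: [0.5633, -0.1736, 0.0627]
tool_rot: [-3.141, -0.001, -2.659]
wrist_force: [-0.1, -0.1, -1.3]
gripper_width: 0.0137
gripper_force: 25.0
```

play_rows(moves=[[1, 0, 0, 0.05, 0, 0, 0], [1, 0, 0, 0.1, 0, 0, 0], [1, 0, 0, 0.1, 0, 0, 0], [1, 0, 0, 0.1, 0, 0, 0]])

```text
time_s: 16.3
tcp_pos: [0.5633, -0.1736, 0.0617]
tool_rot: [-3.141, -0.001, -2.659]
wrist_force: [0.8, -0.6, -1.9]
gripper_width: 0.0141
gripper_force: 25.0
```

play_rows(moves=[[1, 0, 0, 0.03, 0, 0, 0], [1, 0, 0, 0.06, 0, 0, 0], [1, 0, 0, 0.06, 0, 0, 0], [1, 0, 0, 0.06, 0, 0, 0]])

```text
time_s: 16.63
tcp_pos: [0.5633, -0.1736, 0.0611]
tool_rot: [-3.141, -0.001, -2.659]
wrist_force: [-0.1, 0.7, -1.9]
gripper_width: 0.0136
gripper_force: 25.0
```

play_rows(moves=[[1, 0, 0, 0.03, 0, 0, 0], [1, 0, 0, 0.07, 0, 0, 0], [1, 0, 0, 0.07, 0, 0, 0], [1, 0, 0, 0.07, 0, 0, 0]])

```text
time_s: 16.97
tcp_pos: [0.5633, -0.1737, 0.0607]
tool_rot: [-3.141, -0.001, -2.659]
wrist_force: [-1.9, 1.1, 5.4]
gripper_width: 0.0138
gripper_force: 25.0
```

play_rows(moves=[[1, 0, 0, 0.03, 0, 0, 0], [1, 0, 0, 0.07, 0, 0, 0], [1, 0, 0, 0.07, 0, 0, 0], [1, 0, 0, 0.07, 0, 0, 0]])

```text
time_s: 17.3
tcp_pos: [0.5634, -0.1737, 0.0606]
tool_rot: [-3.141, -0.0, -2.659]
wrist_force: [-6.6, 3.3, 18.9]
gripper_width: 0.0139
gripper_force: 25.0
```

Contact at z = 0.0606, close to plan. Ease off the preload, then release.

play_rows(moves=[[1, 0, 0, -0.03, 0, 0, 0], [1, 0, 0, -0.06, 0, 0, 0], [1, 0, 0, -0.08, 0, 0, 0], [1, 0, 0, -0.08, 0, 0, 0]], newtons=10)

```text
time_s: 17.63
tcp_pos: [0.5634, -0.1737, 0.0607]
tool_rot: [-3.141, -0.001, -2.659]
wrist_force: [-1.5, -0.1, 4.4]
gripper_width: 0.0137
gripper_force: 10.0
```

```bash
python3 - <<'E'
from bench import robot
s=robot.state();print(s["tcp_pos"],s["wrist_force"],s["moment"],s["gripper_force"])
E
```

```text
[ 0.56342621 -0.17366769  0.060668  ] [-1.54709112 -0.06774957  4.42123732] [ 0.24536309  0.27823607 -0.01982805] 9.998938143253326
```

play_rows(moves=[[0.84, 0, 0, 0, 0, 0, 0], [0.82, 0, 0, 0, 0, 0, 0], [0.8, 0, 0, 0, 0, 0, 0], [0.75, 0, 0, 0, 0, 0, 0], [0.7, 0, 0, 0, 0, 0, 0], [0.65, 0, 0, 0, 0, 0, 0], [0.6, 0, 0, 0, 0, 0, 0], [0.6, 0, 0, 0, 0, 0, 0], [0.6, 0, 0, 0, 0, 0, 0]])

```text
time_s: 18.38
tcp_pos: [0.5633, -0.1736, 0.0605]
tool_rot: [-3.141, -0.001, -2.659]
wrist_force: [0.6, 0.9, -0.1]
gripper_width: 0.0379
gripper_force: 0.0
```

play_rows(moves=[[0.6, 0, 0, -0.5, 0, 0, 0], [0.6, 0, 0, -1.5, 0, 0, 0], [0.6, 0, 0, -3, 0, 0, 0], [0.6, 0, 0, -5, 0, 0, 0], [0.6, 0, 0, -7, 0, 0, 0], [0.6, 0, 0, -8, 0, 0, 0], [0.6, 0, 0, -8, 0, 0, 0]])

```text
time_s: 18.97
tcp_pos: [0.5646, -0.1739, 0.1432]
tool_rot: [-3.139, 0.003, -2.659]
wrist_force: [-0.1, 0.2, -0.4]
gripper_width: 0.0377
gripper_force: 0.0
```

Released: width 38 mm, no force. Close the fingers and go over heel_top (tool +x 4 cm).

play_rows(moves=[[1, 1, 0, 0, 0, 0, 0], [1, 2, 0, 0, 0, 0, 0], [1, 3, 0, 0, 0, 0, 0], [1, 4, 0, 0, 0, 0, 0], [1, 4, 0, 2, 0, 0, 0], [1, 4, 0, 4, 0, 0, 0], [1, 4, 0, 5.5, 0, 0, 0], [1, 4, 0, 6.5, 0, 0, 0], [1, 4, 0, 7, 0, 0, 0], [1, 4, 0, 7, 0, 0, 0], [1, 4, 0, 7, 0, 0, 0], [1, 4, 0, 7, 0, 0, 0]])

```text
time_s: 19.97
tcp_pos: [0.5282, -0.1925, 0.0713]
tool_rot: [-3.14, -0.0, -2.66]
wrist_force: [-0.5, -0.2, -0.3]
gripper_width: 0.0005
gripper_force: 0.0
```

```bash
python3 - <<'E'
from kin import *
s=robot.state();print(np.round(s["joints"],2),s["tcp_pos"],s["tool_rot"],s["gripper_width"],s["wrist_force"])
g=np.array([.5633,-.1736,0]);q,_=block();u=np.array([np.cos(q[3]),np.sin(q[3]),0])
for d in(-.04,.04):move(g+d*u+[0,0,.06],down(q[3]),s)
E
```

```text
[-0.16  0.46  0.5   2.01 -0.32  0.75  2.58] [ 0.52819741 -0.19245903  0.0712739 ] [-3.14026835e+00 -1.25090791e-04 -2.65950903e+00] 0.0004937734556656355 [-0.51142241 -0.18363754 -0.2702875 ]
shift cm [0.02 0.05 1.13] turn [-0.001 -0.     0.   ]
shift cm [-7.98  0.04  1.13] turn [-0.001 -0.     0.   ]
```

play_rows(moves=[[1, 0, 0, 0.3, 0, 0, 0], [1, 0, 0, 0.6, 0, 0, 0], [1, 0, 0, 0.9, 0, 0, 0], [1, 0, 0, 1.1, 0, 0, 0], [1, 0, 0, 1.2, 0, 0, 0], [1, 0, 0, 1.2, 0, 0, 0], [1, 0, 0, 1.2, 0, 0, 0]])

```text
time_s: 20.55
tcp_pos: [0.5278, -0.1923, 0.0585]
tool_rot: [-3.141, -0.001, -2.659]
wrist_force: [-0.1, 0.4, 0.5]
gripper_width: 0.0004
gripper_force: 0.0
```

play_rows(moves=[[1, 0, 0, 0.05, 0, 0, 0], [1, 0, 0, 0.1, 0, 0, 0], [1, 0, 0, 0.1, 0, 0, 0], [1, 0, 0, 0.1, 0, 0, 0]])

```text
time_s: 20.88
tcp_pos: [0.528, -0.1923, 0.0582]
tool_rot: [-3.141, -0.0, -2.659]
wrist_force: [-4.3, 1.2, 15.9]
gripper_width: 0.0005
gripper_force: 7.9
```

Heel contact at deck height about 50 mm with no give. Ease to a lighter hold, then lift and go to the nose (tool -x 8 cm), clearing the rib.

play_rows(moves=[[1, 0, 0, -0.06, 0, 0, 0], [1, 0, 0, -0.06, 0, 0, 0], [1, 0, 0, -0.06, 0, 0, 0], [1, 0, 0, -0.06, 0, 0, 0]])

```text
time_s: 21.22
tcp_pos: [0.528, -0.1923, 0.0583]
tool_rot: [-3.141, -0.001, -2.659]
wrist_force: [-0.2, 0.0, 6.7]
gripper_width: 0.0007
gripper_force: 3.1
```

play_rows(moves=[[1, 0, 0, -0.5, 0, 0, 0], [1, 0, 0, -2, 0, 0, 0], [1, 0, 0, -4, 0, 0, 0], [1, 0, 0, -6, 0, 0, 0], [1, 0, 0, -6, 0, 0, 0], [1, -2, 0, -6, 0, 0, 0], [1, -4, 0, -6, 0, 0, 0], [1, -6, 0, -6, 0, 0, 0], [1, -8, 0, -6, 0, 0, 0], [1, -8, 0, -6, 0, 0, 0], [1, -8, 0, -6, 0, 0, 0], [1, -8, 0, -4, 0, 0, 0], [1, -8, 0, -2.5, 0, 0, 0], [1, -8, 0, -1.5, 0, 0, 0], [1, -8, 0, -1.2, 0, 0, 0], [1, -8, 0, -1.2, 0, 0, 0]])

```text
time_s: 22.55
tcp_pos: [0.5979, -0.1555, 0.0695]
tool_rot: [-3.141, -0.002, -2.66]
wrist_force: [-0.2, 0.6, 0.5]
gripper_width: 0.0005
gripper_force: 0.0
```

```bash
python3 - <<'E'
from kin import *
s=robot.state();print(np.round(s["joints"],2),s["tcp_pos"],s["wrist_force"])
g=np.array([.5633,-.1736,0]);q,_=block();u=np.array([np.cos(q[3]),np.sin(q[3]),0])
move(g+.04*u+[0,0,.0585],down(q[3]),s)
E
```

```text
[-0.21  0.54  0.48  1.88 -0.33  0.81  2.5 ] [ 0.59786496 -0.15552614  0.06953666] [-0.18897508  0.64684472  0.53030705]
shift cm [-0.1  0.   1.1] turn [-0.    -0.002 -0.   ]
```

play_rows(moves=[[1, -0.1, 0, 0.3, 0, 0, 0], [1, -0.1, 0, 0.6, 0, 0, 0], [1, -0.1, 0, 0.9, 0, 0, 0], [1, -0.1, 0, 1.03, 0, 0, 0], [1, -0.1, 0, 1.08, 0, 0, 0], [1, -0.1, 0, 1.08, 0, 0, 0], [1, -0.1, 0, 1.08, 0, 0, 0]])

```text
time_s: 23.13
tcp_pos: [0.5997, -0.1546, 0.0594]
tool_rot: [-3.141, -0.001, -2.659]
wrist_force: [0.3, 0.8, 0.7]
gripper_width: 0.0004
gripper_force: 0.0
```

play_rows(moves=[[1, 0, 0, 0.03, 0, 0, 0], [1, 0, 0, 0.06, 0, 0, 0], [1, 0, 0, 0.06, 0, 0, 0], [1, 0, 0, 0.06, 0, 0, 0]])

```text
time_s: 23.47
tcp_pos: [0.5996, -0.1546, 0.0587]
tool_rot: [-3.141, -0.001, -2.659]
wrist_force: [0.6, -0.0, 0.3]
gripper_width: 0.0002
gripper_force: 0.0
```

play_rows(moves=[[1, 0, 0, 0.04, 0, 0, 0], [1, 0, 0, 0.08, 0, 0, 0], [1, 0, 0, 0.08, 0, 0, 0], [1, 0, 0, 0.08, 0, 0, 0], [1, 0, 0, 0.08, 0, 0, 0]])

```text
time_s: 23.88
tcp_pos: [0.5997, -0.1547, 0.0583]
tool_rot: [-3.141, -0.001, -2.659]
wrist_force: [-1.5, 1.5, 7.5]
gripper_width: 0.0003
gripper_force: 4.0
```

The nose is firm at the same 58.3 mm TCP height as the heel, so it is level and does not rock. Lift straight up.

play_rows(moves=[[1, 0, 0, 0, 0, 0, 0], [1, 0, 0, -0.3, 0, 0, 0], [1, 0, 0, -1, 0, 0, 0], [1, 0, 0, -3, 0, 0, 0], [1, 0, 0, -6, 0, 0, 0], [1, 0, 0, -9, 0, 0, 0], [1, 0, 0, -12, 0, 0, 0], [1, 0, 0, -15, 0, 0, 0], [1, 0, 0, -17, 0, 0, 0], [1, 0, 0, -17, 0, 0, 0], [1, 0, 0, -17, 0, 0, 0], [1, 0, 0, -17, 0, 0, 0]])

```text
time_s: 24.88
tcp_pos: [0.5993, -0.1542, 0.2275]
tool_rot: [-3.141, -0.001, -2.659]
wrist_force: [-0.5, -0.5, -0.1]
gripper_width: 0.0008
gripper_force: 0.0
```

```bash
python3 - <<'E'
from kin import *
s=robot.state();print(s["tcp_pos"],s["wrist_force"])
q,_=block();Rz=down(q[3])@np.diag([-1,1,-1.]);m=np.array([.5633,-.1736,.047])
im=vision.camera("side").astype(float);b=cv2.imread("pics/side0.png")[:,:,::-1].astype(float)
d=np.abs(im-b).sum(2)
# loose things: change at their places since the start (shadow aside)
for n,u in dict(clamp1=(282,231),clamp2=(312,220),clip=(349,211),green=(244,196),pink=(352,155),bottle=(392,180),dish=(291,107),jar=(349,385)).items():
    x,y=u;print(n,round(d[y-9:y+10,x-14:x+15].mean(),1),end="; ")
print()
# heel end lower/upper edges: brightness sampled down the middle of the heel end face, edges vs predicted rows
for X in((-.055,0,.003),(-.055,0,-.037),(-.055,-.015,.003),(-.055,.015,.003),(.055,-.015,.003),(.055,-.015,-.025),(-.02,-.015,-.037),(.02,-.015,-.025)):
    u=proj("side",m+Rz@X)[0];x,y=np.round(u).astype(int);print(X,np.round(u,1),im[y-5:y+6,x,0].astype(int).tolist(),im[y,x-5:x+6,0].astype(int).tolist())
E
```

```text
[ 0.59934614 -0.15421963  0.22750944] [-0.45644501 -0.4743333  -0.09428972]
clamp1 18.5; clamp2 18.8; clip 21.2; green 23.6; pink 192.7; bottle 92.0; dish 22.4; jar 23.8; 
(-0.055, 0, 0.003) [336.2 270.1] [165, 165, 165, 166, 166, 150, 97, 99, 97, 101, 98] [121, 98, 102, 98, 102, 150, 165, 166, 167, 166, 168]
(-0.055, 0, -0.037) [336.3 279.4] [101, 98, 98, 98, 98, 108, 122, 121, 121, 123, 119] [121, 122, 122, 123, 118, 108, 104, 98, 99, 96, 109]
(-0.055, -0.015, 0.003) [341.  273.8] [167, 168, 166, 168, 170, 158, 107, 113, 113, 119, 109] [101, 95, 104, 100, 104, 158, 130, 111, 117, 119, 100]
(-0.055, 0.015, 0.003) [331.5 266.3] [129, 130, 130, 126, 113, 127, 110, 104, 102, 98, 96] [130, 130, 130, 126, 99, 127, 127, 165, 165, 165, 166]
(0.055, -0.015, 0.003) [372.2 245.5] [128, 131, 138, 168, 188, 164, 144, 85, 90, 109, 119] [167, 165, 167, 168, 172, 164, 190, 195, 136, 129, 129]
(0.055, -0.015, -0.025) [371.7 252.3] [144, 85, 90, 109, 119, 118, 120, 122, 122, 123, 123] [111, 112, 106, 105, 107, 118, 121, 121, 120, 123, 122]
(-0.02, -0.015, -0.037) [350.9 274. ] [106, 108, 108, 107, 107, 118, 119, 121, 123, 122, 123] [100, 108, 108, 107, 110, 118, 119, 119, 121, 121, 121]
(0.02, -0.015, -0.025) [362.2 261. ] [118, 108, 105, 101, 99, 113, 120, 122, 124, 124, 122] [109, 85, 109, 118, 122, 113, 114, 121, 120, 124, 142]
```

The gauge's edges fall within a pixel of the predicted level pose, and the clamps, clip, dish and jar are unchanged. Pink and bottle differ because the arm is in front of them in this view. Hand in.

```bash
python3 -c "
from bench import workorder;print(workorder.job_done())"
```

```text
the job is handed in; nothing more can be done
None
```

The white gauge stands level on the checking block and did not rock when I pressed the heel, then the nose; the job was handed in at about 25 s, without a final camera check of the bottle and the pink look-alike because the arm hid them.

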